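# Clear the clarity gauge and hold its glass cell in the beam

### The job

The clarity gauge we check clear-coated kendama with has three birch offcuts lying on its bed between the lamp and the detector: take the bench brush by its upright grip and sweep all of them off the bed into the gauge's own scrap tray, touching them with the brush only, then stand the brush back on the bench, bristles down and clear of the gauge, and let go of it. Then pick up the glass cell by its two frosted faces only, never touching the clear end faces with the fingers, and hold it upright, free of the gauge, in the middle of the light path, level with the lenses, with its clear ends looking at the two lenses. Finish while still holding it there, and leave the other things on the bench where they are.

Things in the scene. Friction and masses are not known exactly. Their poses are not given: they have to be found in the camera images.
- gauge: Metal gauge fixed on the bench. Origin on the bench surface under the middle of the light path, z up. Bed plate: top 12 mm above the bench, x -80 to +65 mm. Two grey boxes on it, x -50 to +50 mm, 88 mm high above the bench: lamp (fins on top) y +85 to +155 mm, detector (dark window on top) y -85 to -155 mm. Their lenses stand out to y = +-79 mm; the bed between is open.
- tray (a point): Centre of the scrap tray's floor; the tray belongs to the gauge and has its axes. It joins the bed's +x edge: floor 100 mm (x) by 170 mm (y), 3 mm above the bench, a 9 mm step down from the bed, open to the bed (-x), its other three sides walled to 20 mm above the bench. The point is 115 mm in x from the gauge origin.
- beam (a point): Middle of the light path, half-way between the two lenses, 55 mm above the bench and 43 mm above the bed. Same axes as the gauge: the light runs along y, x points to the scrap tray, z up.
- brush_grip (a point): Bench brush standing on its bristles, loose, about 0.16 kg, z up. The point is the middle of its upright wooden grip, 66 mm above the bristle ends; the grip is 22 mm thick (x), 50 mm wide (y) and runs from 40 to 93 mm above the bristle ends. Head below: 30 mm (x) by 110 mm (y), 40 mm high with the stiff bristles; it sweeps along its x, either way.
- cell_mid (a point): Solid glass block standing on a 90 mm square, 6 mm thick cork pad, loose, about 0.15 kg; the point is its centre. 40 mm long (x), 28 mm across (y), 60 mm high (z). The two 40 x 60 mm faces at y = +-14 mm are frosted (milky, matt): grip these. The narrower 28 x 60 mm faces at x = +-20 mm are the clear polished ends for the light.
- offcut1_mid (a point): Birch offcut, a block 26 x 24 x 22 mm lying on the gauge bed, about 12 g, loose; the point is its centre.
- offcut2_mid (a point): Birch offcut, a block 28 x 24 x 24 mm lying on the gauge bed, about 12 g, loose; the point is its centre.
- offcut3_mid (a point): Birch offcut, a block 26 x 22 x 22 mm lying on the gauge bed, about 12 g, loose; the point is its centre.
- tama_mid (a point): Bystander: silver kendama ball, 60 mm, in a low wooden cup 56 mm wide, loose, 70 mm high in all; the point is 40 mm above the bench.
- ken_mid (a point): Bystander: birch ken blank lying along its x, 170 mm long, cross cups 66 mm wide, 40 mm high; the point is at mid-length, 20 mm above the bench.
- scraper_mid (a point): Bystander: flat dark horn scraper, 126 mm long (x), 36 mm wide, 5 mm thick; the point is its centre.
- wax_mid (a point): Bystander: rounded yellowish wax block 70 x 46 x 28 mm; the point is its centre.
- jar_mid (a point): Bystander: lidded jar, 60 mm wide, 55 mm high; the point is its centre.
- sander_mid (a point): Bystander: cork sanding block 80 x 50 x 28 mm; the point is its centre.

How it is judged:
On the way, in this order (a step that is already met when the one before it is completed fails the run):
1. with the brush in the gripper, all three offcuts are in the scrap tray (x of offcut1_mid in the frame of gauge between 0.074 and 0.162 m and y of offcut1_mid in the frame of gauge between -0.082 and 0.082 m and height (world z) of each of offcut1_mid, offcut2_mid, offcut3_mid below 0.045 m and x of offcut2_mid in the frame of gauge between 0.074 and 0.162 m and y of offcut2_mid in the frame of gauge between -0.082 and 0.082 m and x of offcut3_mid in the frame of gauge between 0.074 and 0.162 m and y of offcut3_mid in the frame of gauge between -0.082 and 0.082 m and contact force between the fingers and brush above 0.5 N), for 0.1 s.
2. the brush stands released on the bench, clear of the gauge (height (world z) of brush_grip below 0.074 m and angle between brush_grip's own z axis and vertical below 0.15 rad and contact force between brush and gauge below 0.05 N and contact force between brush and the fingers below 0.05 N), for 0.2 s.
3. the glass cell is held in the light path (x of cell_mid in the frame of beam between -0.008 and 0.008 m and y of cell_mid in the frame of beam between -0.02 and 0.02 m and z of cell_mid in the frame of beam between -0.01 and 0.01 m and angle between the x axis of cell_mid and the y axis of beam, either way round below 0.15 rad and angle between cell_mid's own z axis and vertical below 0.15 rad and contact force between the fingers and cell above 1 N and contact force between cell and gauge below 0.05 N and linear speed of cell below 0.03 m/s), for 0.2 s.
At the end, for the whole second after the job is handed in: Cell held at rest, off the gauge, centre within 8 mm across the beam, 10 mm in height, 20 mm along it; upright and in line within 0.15 rad. Brush upright (0.15 rad) on the bench, released, off the gauge. All three offcuts in the scrap tray (all of step 2 and all of step 3 and x of offcut1_mid in the frame of gauge between 0.074 and 0.162 m and y of offcut1_mid in the frame of gauge between -0.082 and 0.082 m and height (world z) of each of offcut1_mid, offcut2_mid, offcut3_mid below 0.045 m and x of offcut2_mid in the frame of gauge between 0.074 and 0.162 m and y of offcut2_mid in the frame of gauge between -0.082 and 0.082 m and x of offcut3_mid in the frame of gauge between 0.074 and 0.162 m and y of offcut3_mid in the frame of gauge between -0.082 and 0.082 m); the arm keeps its last pose, push and grip.
It fails at once if a finger touched a clear end face of the cell (contact force between the fingers and cell_c0 above 0.3 N or contact force between the fingers and cell_c1 above 0.3 N).
It fails at once if the robot touched an offcut itself (contact force between any of the fingers, the arm and offcut1 above 0.3 N or contact force between any of the fingers, the arm and offcut2 above 0.3 N or contact force between any of the fingers, the arm and offcut3 above 0.3 N).
It fails at once if a bystander was moved by more than 40 mm (distance of any of tama_mid, ken_mid, scraper_mid, wax_mid, jar_mid, sander_mid from where it was at the start of the episode above 0.04 m).
It also fails if it takes over 64 s, if anything falls off the work surface, if the arm or the gripper's body presses on something with over 40 N, if the wrist force passes 120 N, or if a joint passes its speed limit or range.

### The arm

A 6-joint arm with a two-finger parallel gripper is mounted at the origin on the work surface. World frame = base frame: x ahead of the robot, y to its left, z up, the work surface at z = 0. Lengths are in m, angles in rad, forces in N, time in s.
With the tool pointing down it reaches from about 0.275 to 0.725 m from the base axis. Payload 5.6 kg.
Tool frame: the origin (TCP) lies on the centre line of the jaws, within the pads' length; the fingertips stand 17 mm ahead of it and the grasp point (between the pads) lies 2 mm behind it (r.nose_length is the distance from the TCP to the fingertips, in m); z points along the fingers, y is the line along which they close (so a half turn about z gives the same grasp; the last joint's range is limited). The gripper opens to 85 mm and grips with 20 to 120 N. Pads are 22 mm wide; open, the fingers measure 114 mm over their backs; the gripper's body (76 mm by 85 mm) begins 54 mm behind the grasp point. The pads swing forward as they close: fully open they stand 13 mm farther back than shut.
Start: joints at [1.441, 0.255, 0.108, 0, -1.424, -0.285], TCP at [0.222, 0.503, 0.248] pointing down, gripper open.
Joint ranges: [-2.95, 2.95], [-1.21, 1.97], [-1.09, 1.5], [-2.87, 1.71], [-2.94, -0.07], [-3.05, 3.05]. Speed limits (rad/s): [2.57, 2.57, 3.14, 3.14, 3.14, 3.14].

### API

Orientations are given as a unit quaternion [w, x, y, z].
In Python, from cell import r gives the robot as it stands.
- The arm moves only by the tool send_rows, never from a script. Its argument "deltas" is one flat list of numbers, 7 for each row, row after row: the turn, a rotation vector about the tool's x, y, z in degrees, then the shift along the tool's x, y, z in m, then the opening, from -1 (shut) to 1 (fully open), so that 0 is half open. In form: [wx, wy, wz, dx, dy, dz, claw, wx, wy, wz, dx, dy, dz, claw, ...]. A call has exactly 5 rows; each row shifts and turns the commanded pose from where the row before left it, along the tool's axes as they then stand; what a row does not reach is not made up. A row lasts 1/10 s, in which the tool goes at most 50 mm and 8.59 degrees, less where a joint would pass 70% of its speed; a pose out of reach is approached as far as the arm can. A call with a gripper value outside its range is refused whole. The fingers move at their own pace and stop on an object; the grip force is fixed at half the most. Time passes only in rows, so rows that do not move let the fingers close, or fill a call up. It gives the time, the measured TCP pose, the force, the opening and the grip force at its end, in the units of the state.
- r.sense(): the state, without advancing time (a new reading comes with each control period).
- r.snapshot(name): name is "side" or "top"; returns a dict with "img" (400x640x3 uint8, red, green, blue), "fx", "fy", "cx", "cy" (pixels), "world_to_cam" (4x4, takes a point from world to camera coordinates). Camera axes: x right, y up, looking along -z (the intrinsics and any distortion apply to the point x, -y, -z); pixel columns grow to the right and rows downward; lengths in m; the calibration is good to about 2 mm. A picture is of the moment at which its call begins. There is no depth.
- r.job_done(): hands the job in; it is judged then, once.
Trained networks look in a picture, given as the dict that the camera call returned (one of the last four; its "shot" number tells which), for a name from the list of things; names that differ only in an ending like _2 or _b are one class to them, and where a whole thing is asked for, a point or a joint stands for the part that bears it (a point fixed in the world has none). Each returns a list of dicts, best first, with "score" (0 to 1); they miss things now and then, are a little off and sometimes report something else, mostly with a low value. They report only what shows in the picture. A call takes as long as a camera call.
- r.look_for(target, picture): "location" ([column, row] as shares, 0 to 1, of the picture: columns of its width, rows of its height, amid what is visible of it).
- r.regions_of(target, picture): "region" (400x640 bool, what is visible of it) and "location" ([column, row] as shares, 0 to 1, of the picture: columns of its width, rows of its height, amid what is visible of it).
- r.landmark_of(target, picture): "location" ([column, row] as shares, 0 to 1, of the picture: columns of its width, rows of its height: a listed point, or the origin of a listed thing).
The state is a dict: "clock": time; "joints": joint angles; "dq": joint speeds; "effort": joint torques, N m; "tool_pos": TCP position; "orientation": TCP orientation; "force": force on the tool from outside, world axes, zero at the start; "wrist_torque": the same for the moment, N m; "gripper_width": finger opening in m; "grasp_force": force on a finger pad.
Only numpy, scipy, OpenCV 4.12 (cv2) and the standard library are available. Lean on these libraries where they do the work, as an engineer would, in place of code of your own. Each camera call takes 0.05 s, during which the arm holds its last target. There are 200 camera calls.

## Working session

There is one attempt and no reset: what is moved stays moved. The work goes in short steps, Python scripts to look and compute and a tool call to move; the robot and the scene stay as the last step left them, time stands still between calls to the robot, and variables do not carry over. Pictures are saved under pics/ and viewed, at most 10 in all, crops included, and the job is handed in when it is done.

Besides the shell and the picture viewer there is one more tool, called after "Emit:" by a JSON object that holds its "method" and its "body". send_rows: Moves the arm, as the interface text tells. Its arguments: {"type":"object","properties":{"deltas":{"type":"array","items":{"type":"number"}}},"required":["deltas"]}

```bash
mkdir -p pics; ls; cat > h.py <<'E'
import numpy as np, cv2
from cell import r
def ray(s,uv):
    W=np.array(s["world_to_cam"]); R=W[:3,:3]; o=-R.T@W[:3,3]
    d=R.T@np.array([(uv[0]-s["cx"])/s["fx"],-(uv[1]-s["cy"])/s["fy"],-1]); return o,d
def atz(s,loc,z):
    o,d=ray(s,(loc[0]*640,loc[1]*400)); return o+d*(z-o[2])/d[2]
def tri(a,b):
    (o1,d1),(o2,d2)=a,b; d1=d1/np.linalg.norm(d1); d2=d2/np.linalg.norm(d2)
    t=np.linalg.lstsq(np.c_[d1,-d2],o2-o1,rcond=None)[0]
    p,q=o1+t[0]*d1,o2+t[1]*d2; return (p+q)/2,np.linalg.norm(p-q)
def proj(s,P):
    W=np.array(s["world_to_cam"]); c=W[:3,:3]@np.array(P)+W[:3,3]
    return np.array([s["cx"]+s["fx"]*c[0]/-c[2], s["cy"]-s["fy"]*c[1]/-c[2]])
E
python3 - <<'E'
from h import *
print(r.sense())
S={n:r.snapshot(n) for n in("top","side")}
for n in S:
    cv2.imwrite(f"pics/{n}0.png",S[n]["img"][:,:,::-1]); print(n,[k for k in S[n]],S[n]["fx"],ray(S[n],(320,200)))
Z=dict(gauge=0,tray=.003,beam=.055,brush_grip=.066,cell_mid=.036,offcut1_mid=.023,offcut2_mid=.024,offcut3_mid=.023,tama_mid=.04,ken_mid=.02,scraper_mid=.0025,wax_mid=.014,jar_mid=.0275,sander_mid=.014)
for k,z in Z.items():
    L={n:r.landmark_of(k,S[n]) for n in S}
    for n in S:
        for d in L[n][:3]: print(k,n,round(d["score"],2),(np.array(d["location"])*[640,400]).round(1),atz(S[n],d["location"],z).round(4))
    if L["top"] and L["side"]:
        p,e=tri(*[ray(S[n],np.array(L[n][0]["location"])*[640,400]) for n in S]); print("   tri",p.round(4),round(e,4))
E
```

```text
pics
{'clock': 0.0, 'joints': array([ 1.44059762e+00,  2.55754756e-01,  1.06975996e-01, -4.74870888e-04,
       -1.42387770e+00, -2.84592830e-01]), 'dq': array([ 3.88918736e-05, -3.41201938e-04,  4.92038428e-04,  1.23107725e-03,
        5.40911397e-04, -5.28936486e-04]), 'effort': array([-2.20932725e-05, -3.86625373e+01,  2.37937725e+01,  5.36467239e+00,
       -6.11832307e-03, -5.07368270e-06]), 'tool_pos': array([0.22141108, 0.50295484, 0.24738034]), 'orientation': array([ 9.45407351e-04,  9.78562823e-01, -2.05946308e-01, -1.62418601e-04]), 'force': array([ 0.21990776, -0.03801007,  1.01990254]), 'wrist_torque': array([-0.00256471, -0.0028795 , -0.02367283]), 'grasp_force': 0.0, 'gripper_width': 0.08540928347976957}
top ['img', 'fx', 'fy', 'cx', 'cy', 'world_to_cam', 'shot'] 365.5707264701387 (array([0.34491474, 0.00766425, 1.09991173]), array([ 0.16340683,  0.00352549, -0.98682908]))
side ['img', 'fx', 'fy', 'cx', 'cy', 'world_to_cam', 'shot'] 475.03037705531284 (array([ 0.07731475, -0.8037526 ,  1.12683641]), array([ 0.31935256,  0.56608654, -0.76009388]))
gauge top 0.7 [328.8 20
[... 1843 characters left out ...]
0.2773 0.0025]
scraper_mid top 0.56 [200.3 219.5] [0.4705 0.3737 0.0025]
scraper_mid side 0.75 [327.2 136.6] [0.7139 0.2787 0.0025]
scraper_mid side 0.32 [351.4 196.3] [ 6.437e-01 -2.000e-04  2.500e-03]
   tri [0.6999 0.273  0.0096] 0.0192
wax_mid top 0.81 [407.3 149.2] [ 0.6808 -0.259   0.014 ]
wax_mid side 0.9 [410.5 249.3] [ 0.6815 -0.2587  0.014 ]
   tri [ 0.6809 -0.259   0.0146] 0.0005
jar_mid top 0.63 [496.5 209.5] [ 0.4891 -0.5079  0.0275]
jar_mid side 0.76 [407.  355.4] [ 0.4859 -0.5096  0.0275]
   tri [ 0.4884 -0.509   0.0242] 0.0024
sander_mid top 0.73 [162.2 187.4] [0.5682 0.4914 0.014 ]
sander_mid side 0.68 [262.4 111.9] [0.5647 0.4974 0.014 ]
   tri [0.5644 0.4892 0.0205] 0.0052
```

```bash
python3 - <<'E'
import cv2,numpy as np
t=cv2.imread("pics/top0.png");s=cv2.imread("pics/side0.png")
cv2.imwrite("pics/a.png",cv2.resize(t[120:270,150:350],(800,600),interpolation=cv2.INTER_CUBIC))
cv2.imwrite("pics/b.png",cv2.resize(t[120:270,300:500],(800,600),interpolation=cv2.INTER_CUBIC))
cv2.imwrite("pics/c.png",cv2.resize(s[80:350,220:480],(578,600),interpolation=cv2.INTER_CUBIC))
E
```

```text
(no output)
```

View pics/a.png

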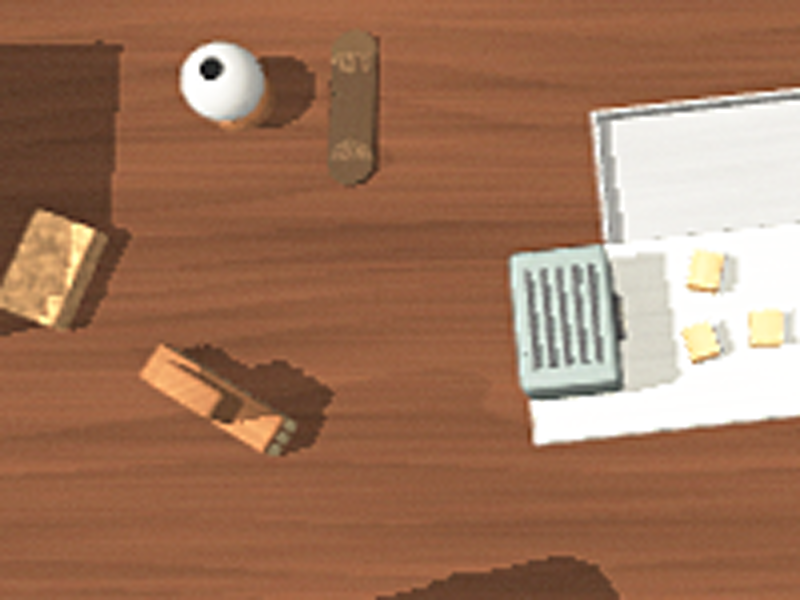

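View pics/b.png

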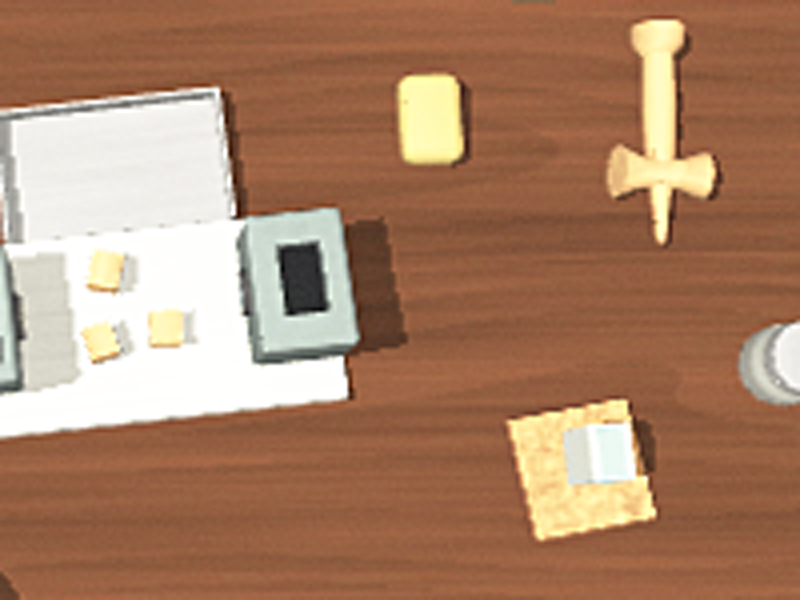

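View pics/c.png

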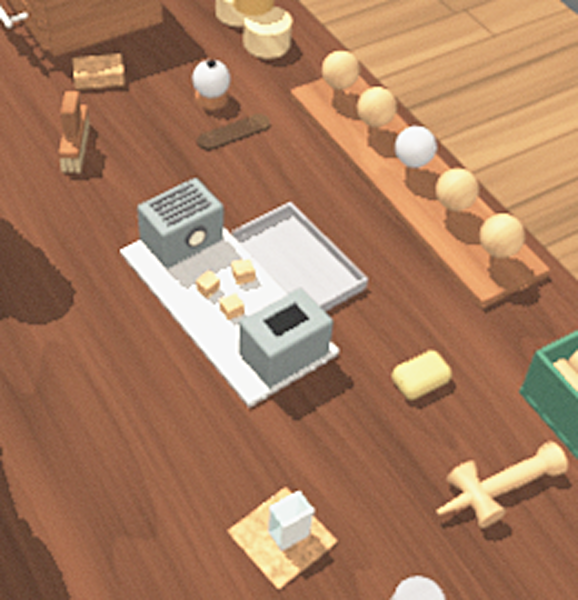

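Top view: gauge boxes with lamp at px (292,200) and detector at (375,190). The offcuts lie on the bed nearer the lamp. The brush is at about (205,219), turned about -30°. The cell is at (450,233) with its long side roughly along world x. Next I refine the poses by fitting box silhouettes to the region masks.

```bash
cat >> h.py <<'E'
from scipy.optimize import minimize, least_squares
def box(x0,x1,y0,y1,z0,z1): return np.array([[x,y,z] for x in(x0,x1) for y in(y0,y1) for z in(z0,z1)])
def sil(s,boxes,p,k=4):
    m=np.zeros((1600,2560),np.uint8); c,sn=np.cos(p[2]),np.sin(p[2])
    for b in boxes:
        w=b.copy(); w[:,0]=p[0]+c*b[:,0]-sn*b[:,1]; w[:,1]=p[1]+sn*b[:,0]+c*b[:,1]
        q=np.array([proj(s,v) for v in w])*k
        cv2.fillConvexPoly(m,cv2.convexHull(q.astype(np.int32)),1)
    return m
def fit(shots,masks,boxes,p0):
    M=[cv2.resize(m.astype(np.uint8),(2560,1600),interpolation=cv2.INTER_NEAREST) for m in masks]
    def cost(p):
        return sum((lambda a:1-(a&m).sum()/max((a|m).sum(),1))(sil(s,boxes,p)) for s,m in zip(shots,M))
    P0=np.array(p0,float); best=None
    for d in(-.2,0,.2):
        q=P0+[0,0,d]; sx=np.array([q,q+[.01,0,0],q+[0,.01,0],q+[0,0,.15]])
        o=minimize(cost,q,method="Nelder-Mead",options=dict(initial_simplex=sx,xatol=2e-4,fatol=1e-4,maxiter=90))
        if best is None or o.fun<best.fun: best=o
    return best.x.round(4),round(best.fun,3)
BRUSH=[box(-.015,.015,-.055,.055,0,.040),box(-.011,.011,-.025,.025,.04,.093)]
CELL=[box(-.02,.02,-.014,.014,.006,.066)]
GP=[((510,254),0,(-.0,0)),]
E
python3 - <<'E'
from h import *
S=[r.snapshot("top"),r.snapshot("side")]
def go(k,boxes,p0):
    R=[r.regions_of(k,s) for s in S]
    print(k,[(round(q[0]["score"],2),int(q[0]["region"].sum()),(np.array(q[0]["location"])*[640,400]).round()) for q in R if q])
    for idx in([0,1],[0],[1]):
        if all(R[i] for i in idx): print("  ",idx,fit([S[i] for i in idx],[R[i][0]["region"] for i in idx],boxes,p0))
go("brush_grip",BRUSH,[.47,.357,-.54])
go("cell_mid",CELL,[.423,-.355,.1])
# gauge from clicked corners, top
A=lambda u,v:((u+.5)/4-.5+150,(v+.5)/4-.5+120); B=lambda u,v:((u+.5)/4-.5+300,(v+.5)/4-.5+120)
C=[((.05,.155,.088),A(510,254)),((.05,.085,.088),A(605,246)),((-.05,.155,.088),A(525,396)),((-.05,.085,.088),A(622,388)),
((.05,-.085,.088),B(242,222)),((.05,-.155,.088),B(340,208)),((-.05,-.155,.088),B(358,345)),((-.05,-.085,.088),B(258,359)),
((-.08,-.155,.012),B(350,398)),((-.08,.155,.012),A(536,443))]
def f(p):
    c,s=np.cos(p[2]),np.sin(p[2]); return np.concatenate([proj(S[0],(p[0]+c*x-s*y,p[1]+s*x+c*y,z))-uv for (x,y,z),uv in C])
o=least_squares(f,[.526,-.016,.1],loss="soft_l1"); print("gauge",o.x.round(4),f(o.x).round(1))
g=o.x; Rg=np.array([[np.cos(g[2]),np.sin(g[2])],[-np.sin(g[2]),np.cos(g[2])]])
for n,uv in dict(o1=(706,271),o2=(703,342),o3=(767,328)).items():
    u=A(*uv); w=atz(S[0],(u[0]/640,u[1]/400),.030); print(n,w.round(3),(Rg@(w[:2]-g[:2])).round(3))
print("side proj of gauge corners", [proj(S[1],(g[0]+np.cos(g[2])*x-np.sin(g[2])*y,g[1]+np.sin(g[2])*x+np.cos(g[2])*y,z)).round() for x,y,z in[(-.05,.155,.088),(-.08,-.155,.012),(.05,-.155,.088)]])
E
```

```text
brush_grip [(0.87, 440, array([207., 219.])), (0.71, 342, array([252., 139.]))]
   [0, 1] (array([ 0.4665,  0.3537, -0.5286]), np.float64(0.263))
   [0] (array([ 0.4659,  0.3522, -0.5469]), np.float64(0.079))
   [1] (array([ 0.4692,  0.3601, -0.4974]), np.float64(0.148))
cell_mid [(0.72, 228, array([449., 232.])), (0.79, 397, array([351., 316.]))]
   [0, 1] (array([ 0.4189, -0.3601,  0.0956]), np.float64(0.304))
   [0] (array([ 0.419 , -0.3627,  0.0926]), np.float64(0.107))
   [1] (array([ 0.4202, -0.3566,  0.0033]), np.float64(0.048))
gauge [ 0.5269 -0.0249  0.1037] [-0.7  0.5  0.1 -0.2 -1.3 -0.  -0.5 -0.8  0.4 -0.9  0.3 -0.1  1.   0.3
  1.1 -0.4 -0.2  0.7 -0.2  1.1]
o1 [ 0.56  -0.007  0.03 ] [0.035 0.014]
o2 [ 0.507 -0.004  0.03 ] [-0.018  0.023]
o3 [ 0.517 -0.052  0.03 ] [-0.013 -0.026]
side proj of gauge corners [array([280., 172.]), array([331., 262.]), array([370., 224.])]
```

Emit:
{"method": "send_rows", "body": {"deltas": [0, 0, 8.5, 0, 0, 0.01, 1, 0, 0, 8.5, 0, 0, 0.01, 1, 0, 0, 8.5, 0, 0, 0.01, 1, 0, 0, 8.5, 0, 0, 0.01, 1, 0, 0, 8.5, 0, 0, 0.01, 1]}}

```text
clock: 2.3
tool_pos: [0.2216, 0.5033, 0.1979]
orientation: [-0.0, 0.836, -0.549, -0.0]
force: [0.2, 0.9, -0.9]
gripper_width: 0.0857
grasp_force: 0.0
```

Emit:
{"method": "send_rows", "body": {"deltas": [0, 0, 8.5, 0, 0, 0, 1, 0, 0, 8.5, 0, 0, 0, 1, 0, 0, 8.5, 0, 0, 0, 1, 0, 0, 8.5, 0, 0, 0, 1, 0, 0, 8.5, 0, 0, 0, 1]}}

```text
clock: 2.8
tool_pos: [0.2216, 0.5034, 0.1983]
orientation: [0.0, -0.58, 0.815, 0.0]
force: [0.8, -0.1, -0.2]
gripper_width: 0.0852
grasp_force: 0.0
```

Emit:
{"method": "send_rows", "body": {"deltas": [0, 0, 5.8, 0, 0, 0, 1, 0, 0, 5.8, 0, 0, 0, 1, 0, 0, 0, 0, -0.03, 0, 1, 0, 0, 0, 0, -0.04, 0, 1, 0, 0, 0, 0, -0.04, 0, 1]}}

```text
clock: 3.3
tool_pos: [0.3172, 0.4473, 0.1984]
orientation: [0.0, -0.498, 0.867, 0.0]
force: [-0.4, 0.0, -0.4]
gripper_width: 0.0855
grasp_force: 0.0
```

Emit:
{"method": "send_rows", "body": {"deltas": [0, 0, 0, 0, -0.04, 0, 1, 0, 0, 0, 0, -0.04, 0, 1, 0, 0, 0, 0, -0.04, 0, 1, 0, 0, 0, 0, -0.04, 0, 1, 0, 0, 0, 0, -0.016, 0, 1]}}

```text
clock: 3.8
tool_pos: [0.4708, 0.3569, 0.198]
orientation: [-0.0, -0.496, 0.868, -0.0]
force: [-0.6, -0.3, -0.3]
gripper_width: 0.0851
grasp_force: 0.0
```

Emit:
{"method": "send_rows", "body": {"deltas": [0, 0, 0, 0, 0, 0.03, 1, 0, 0, 0, 0, 0.03, 1, 0, 0, 0, 0, 0.03, 1, 0, 0, 0, 0, 0.025, 1, 0, 0, 0, 0, 0.015, 1]}}

```text
schema error: expected a multiple of 7 numbers
```

```bash
python3 - <<'E'
from h import *
print(r.sense()["tool_pos"],r.sense()["force"])
o=[]
for n in("top","side"):
    s=r.snapshot(n); u=proj(s,[.469,.356,.08]).astype(int); print(n,u)
    o.append(cv2.resize(s["img"][u[1]-37:u[1]+38,u[0]-50:u[0]+50,::-1],(400,300),interpolation=cv2.INTER_CUBIC))
cv2.imwrite("pics/d.png",np.hstack(o))
E
```

```text
[0.47078559 0.35685297 0.19804493] [-0.62850058 -0.34917453 -0.32018277]
top [197 216]
side [251 128]
```

View pics/d.png

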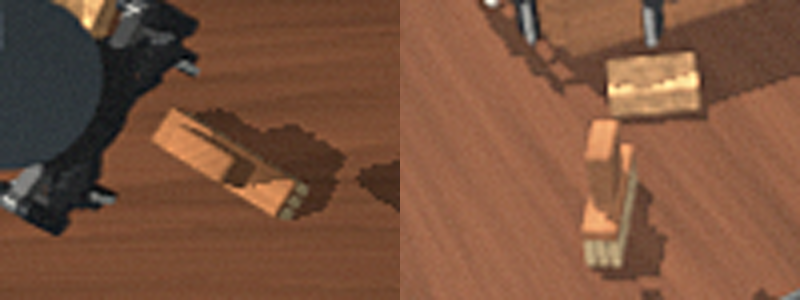

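The picture shows the open fingers straddling above the brush, at px about (183,212) in the top view. The closing line is perpendicular to the brush's long side. I'm descending.

Emit:
{"method": "send_rows", "body": {"deltas": [0, 0, 0, 0, 0, 0.02, 1, 0, 0, 0, 0, 0, 0.02, 1, 0, 0, 0, 0, 0, 0.02, 1, 0, 0, 0, 0, 0, 0.02, 1, 0, 0, 0, 0, 0, 0.01, 1]}}

```text
clock: 4.4
tool_pos: [0.4667, 0.359, 0.1065]
orientation: [-0.001, -0.498, 0.867, -0.0]
force: [0.5, -0.7, 0.5]
gripper_width: 0.0856
grasp_force: 0.0
```

```bash
python3 - <<'E'
from h import *
p=r.sense()["tool_pos"]; print(p)
o=[]
for n in("top","side"):
    s=r.snapshot(n); u=proj(s,[.469,.356,.08]).astype(int); print(n,u,proj(s,[.4708,.3569,.185]),proj(s,p+[0,0,-.01]))
    o.append(cv2.resize(s["img"][u[1]-37:u[1]+38,u[0]-50:u[0]+50,::-1],(400,300),interpolation=cv2.INTER_CUBIC))
cv2.imwrite("pics/e.png",np.hstack(o))
E
```

```text
[0.4667213  0.35895073 0.10652464]
top [197 216] [183.38817498 211.2950839 ] [194.46421269 217.01909957]
side [251 128] [249.08257732 103.12175378] [250.49645741 124.70377822]
```

View pics/e.png

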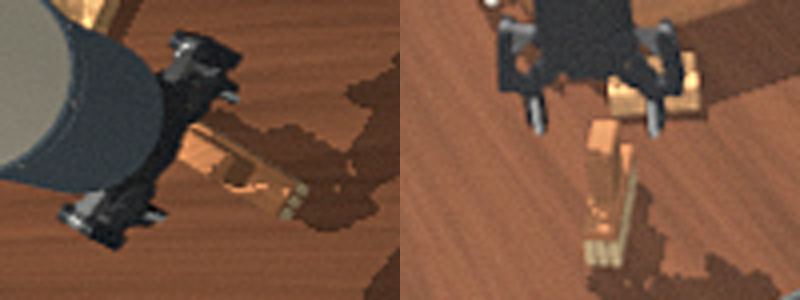

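In the side view the fingertips at crop columns 538 and 655 straddle the grip at 605, so the alignment is good. I'm going down the last 38 mm and closing.

Emit:
{"method": "send_rows", "body": {"deltas": [0, 0, 0, 0, 0, 0.015, 1, 0, 0, 0, 0, 0, 0.015, 1, 0, 0, 0, 0, 0, 0.008, 1, 0, 0, 0, 0, 0, 0, 0, 0, 0, 0, 0, 0, 0, -1]}}

```text
clock: 5.0
tool_pos: [0.4688, 0.3593, 0.0713]
orientation: [0.001, -0.497, 0.868, 0.0]
force: [0.4, 0.8, -0.3]
gripper_width: 0.0591
grasp_force: 0.0
```

Emit:
{"method": "send_rows", "body": {"deltas": [0, 0, 0, 0, 0, 0, -1, 0, 0, 0, 0, 0, 0, -1, 0, 0, 0, 0, 0, 0, -1, 0, 0, 0, 0, 0, 0, -1, 0, 0, 0, 0, 0, 0, -1]}}

```text
clock: 5.5
tool_pos: [0.4688, 0.3592, 0.0711]
orientation: [0.001, -0.497, 0.868, 0.0]
force: [0.1, -0.1, 5.9]
gripper_width: 0.0214
grasp_force: 60.0
```

Emit:
{"method": "send_rows", "body": {"deltas": [0, 0, 0, 0, 0, -0.03, -1, 0, 0, -8, 0, 0, -0.035, -1, 0, 0, -8, 0, 0, -0.035, -1, 0, 0, -8, 0, 0, -0.035, -1, 0, 0, -8, 0, 0, -0.035, -1]}}

```text
clock: 6.0
tool_pos: [0.4678, 0.3583, 0.2407]
orientation: [0.001, 0.719, -0.695, -0.0]
force: [0.3, -0.1, -1.8]
gripper_width: 0.0211
grasp_force: 59.4
```

Emit:
{"method": "send_rows", "body": {"deltas": [0, 0, -4.3, 0, 0, 0, -1, 0, 0, 0, 0.02, 0.002, 0, -1, 0, 0, 0, 0.035, 0.005, 0, -1, 0, 0, 0, 0.04, 0.005, 0, -1, 0, 0, 0, 0.04, 0.005, 0, -1]}}

```text
clock: 6.5
tool_pos: [0.4646, 0.2212, 0.2391]
orientation: [0.001, 0.743, -0.669, -0.0]
force: [0.4, -0.3, -0.8]
gripper_width: 0.0215
grasp_force: 59.2
```

Emit:
{"method": "send_rows", "body": {"deltas": [0, 0, 0, 0.04, 0.005, 0, -1, 0, 0, 0, 0.04, 0.005, 0, -1, 0, 0, 0, 0.04, 0.005, 0, -1, 0, 0, 0, 0.04, 0.004, 0, -1, 0, 0, 0, 0.04, 0.004, 0, -1]}}

```text
clock: 7.0
tool_pos: [0.4623, 0.0199, 0.2396]
orientation: [0.001, 0.743, -0.67, -0.001]
force: [1.0, 0.5, -2.8]
gripper_width: 0.0212
grasp_force: 59.2
```

Emit:
{"method": "send_rows", "body": {"deltas": [0, 0, 0, 0.03, 0.003, 0, -1, 0, 0, 0, 0.019, 0.002, 0, -1, 0, 0, 0, 0, 0, 0.02, -1, 0, 0, 0, 0, 0, 0.02, -1, 0, 0, 0, 0, 0, 0, -1]}}

```text
clock: 7.5
tool_pos: [0.4608, -0.0281, 0.197]
orientation: [0.003, 0.742, -0.67, -0.003]
force: [-0.5, 0.6, -1.5]
gripper_width: 0.0215
grasp_force: 59.1
```

```bash
python3 - <<'E'
from h import *
q=r.sense(); print(q["tool_pos"],q["orientation"],q["gripper_width"],q["clock"])
g=[.527,-.022,.104]; p=q["tool_pos"]; d=p[:2]-g[:2]; c,s=np.cos(g[2]),np.sin(g[2]); print("gauge frame",c*d[0]+s*d[1],-s*d[0]+c*d[1])
o=[]
for n in("top","side"):
    S=r.snapshot(n); u=proj(S,[.51,-.022,.05]).astype(int)
    o.append(cv2.resize(S["img"][u[1]-60:u[1]+60,u[0]-80:u[0]+80,::-1],(400,300),interpolation=cv2.INTER_CUBIC)); print(u)
cv2.imwrite("pics/f.png",np.hstack(o))
E
```

```text
[ 0.46083363 -0.02814776  0.19701123] [ 0.0025661   0.74235225 -0.66999956 -0.00267434] 0.021468144865097773 7.5
gauge frame -0.06644707989410553 0.0007543613170176806
[331 202]
[317 207]
```

View pics/f.png

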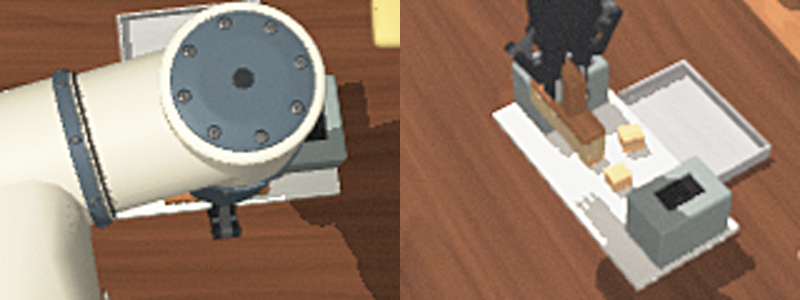

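The brush hangs level over the rear of the bed, behind the offcuts. I'm lowering it next.

Emit:
{"method": "send_rows", "body": {"deltas": [0, 0, 0, 0, 0, 0.025, -1, 0, 0, 0, 0, 0, 0.025, -1, 0, 0, 0, 0, 0, 0.025, -1, 0, 0, 0, 0, 0, 0.02, -1, 0, 0, 0, 0, 0, 0.01, -1]}}

```text
clock: 8.1
tool_pos: [0.4632, -0.0277, 0.0947]
orientation: [0.0, 0.743, -0.669, -0.0]
force: [-0.3, -0.2, -2.0]
gripper_width: 0.0214
grasp_force: 59.3
```

Emit:
{"method": "send_rows", "body": {"deltas": [0, 0, 0, 0, 0, 0.004, -1, 0, 0, 0, 0, 0, 0.002, -1, 0, 0, 0, 0, 0, 0.001, -1, 0, 0, 0, 0, 0, 0, -1, 0, 0, 0, 0, 0, 0, -1]}}

```text
clock: 8.6
tool_pos: [0.4637, -0.0277, 0.0889]
orientation: [-0.0, 0.743, -0.67, 0.0]
force: [0.5, -1.1, -2.0]
gripper_width: 0.0213
grasp_force: 59.3
```

```bash
python3 - <<'E'
from h import *
q=r.sense(); print(q["tool_pos"],q["force"],q["wrist_torque"])
S=r.snapshot("side"); u=proj(S,[.51,-.022,.05]).astype(int)
cv2.imwrite("pics/g.png",cv2.resize(S["img"][u[1]-50:u[1]+50,u[0]-60:u[0]+60,::-1],(600,500),interpolation=cv2.INTER_CUBIC)); print(u)
E
```

```text
[ 0.46374911 -0.02772426  0.0888977 ] [ 0.47527711 -1.12253828 -2.01994938] [0.00347161 0.03515546 0.02007417]
[317 207]
```

View pics/g.png

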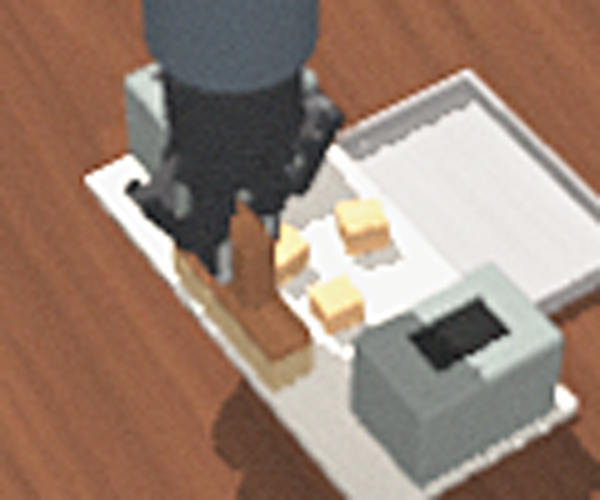

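Side view: the brush sits behind all three offcuts, whose pixels in the crop are (290,250), (362,225) and (337,303). All three are within its width. I'm sweeping along tool -y, which is gauge +x.

Emit:
{"method": "send_rows", "body": {"deltas": [0, 0, 0, 0, 0, 0.003, -1, 0, 0, 0, 0, 0, 0.0015, -1, 0, 0, 0, 0, -0.006, 0, -1, 0, 0, 0, 0, -0.01, 0, -1, 0, 0, 0, 0, -0.01, 0, -1]}}

```text
clock: 9.15
tool_pos: [0.4904, -0.025, 0.0839]
orientation: [-0.0, 0.743, -0.67, 0.0]
force: [-0.5, -0.2, -1.7]
gripper_width: 0.0213
grasp_force: 59.3
```

Emit:
{"method": "send_rows", "body": {"deltas": [0, 0, 0, 0, -0.01, 0, -1, 0, 0, 0, 0, -0.01, 0, -1, 0, 0, 0, 0, -0.01, 0, -1, 0, 0, 0, 0, -0.01, 0, -1, 0, 0, 0, 0, -0.01, 0, -1]}}

```text
clock: 9.65
tool_pos: [0.5398, -0.0199, 0.0837]
orientation: [0.0, 0.743, -0.67, -0.0]
force: [0.4, -0.5, -2.1]
gripper_width: 0.0216
grasp_force: 59.4
```

Emit:
{"method": "send_rows", "body": {"deltas": [0, 0, 0, 0, -0.01, 0, -1, 0, 0, 0, 0, -0.01, 0, -1, 0, 0, 0, 0, -0.01, 0, -1, 0, 0, 0, 0, -0.01, 0, -1, 0, 0, 0, 0, -0.01, 0, -1]}}

```text
clock: 10.15
tool_pos: [0.5895, -0.0147, 0.0838]
orientation: [0.0, 0.743, -0.67, -0.0]
force: [0.4, 0.7, -2.3]
gripper_width: 0.0214
grasp_force: 59.4
```

Emit:
{"method": "send_rows", "body": {"deltas": [0, 0, 0, 0, -0.008, 0, -1, 0, 0, 0, 0, -0.008, 0, -1, 0, 0, 0, 0, -0.005, 0, -1, 0, 0, 0, 0, 0, 0, -1, 0, 0, 0, 0, 0, 0, -1]}}

```text
clock: 10.65
tool_pos: [0.6094, -0.0126, 0.0837]
orientation: [0.0, 0.743, -0.67, -0.0]
force: [0.3, -0.1, -1.7]
gripper_width: 0.0214
grasp_force: 59.3
```

```bash
python3 - <<'E'
from h import *
q=r.sense(); print(q["tool_pos"],q["force"],q["wrist_torque"])
S=r.snapshot("side"); u=proj(S,[.58,-.022,.05]).astype(int)
cv2.imwrite("pics/h.png",cv2.resize(S["img"][u[1]-50:u[1]+50,u[0]-60:u[0]+60,::-1],(600,500),interpolation=cv2.INTER_CUBIC)); print(u)
E
```

```text
[ 0.60938965 -0.01262626  0.083701  ] [ 0.30681911 -0.06231029 -1.66868234] [-0.07880089  0.00651115 -0.02469959]
[337 198]
```

View pics/h.png

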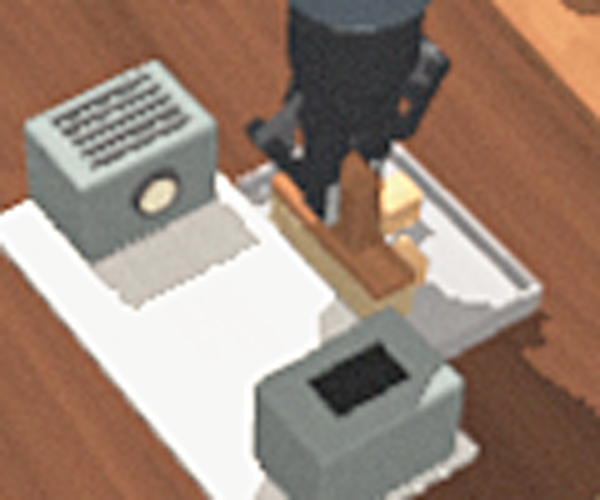

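Emit:
{"method": "send_rows", "body": {"deltas": [0, 0, 0, 0, 0, -0.015, -1, 0, 0, 0, 0, 0, -0.03, -1, 0, 0, 0, 0, 0, -0.035, -1, 0, 0, 0, 0, 0, -0.035, -1, 0, 0, 0, 0, 0, -0.035, -1]}}

```text
clock: 11.2
tool_pos: [0.6089, -0.0127, 0.2354]
orientation: [-0.0, 0.743, -0.67, -0.0]
force: [1.3, -0.2, -1.8]
gripper_width: 0.0214
grasp_force: 59.3
```

```bash
python3 - <<'E'
from h import *
q=r.sense(); print(q["tool_pos"])
o=[]
for n in("side","top"):
    S=r.snapshot(n); u=proj(S,[.62,-.015,.02]).astype(int)
    o.append(cv2.resize(S["img"][u[1]-40:u[1]+40,u[0]-40:u[0]+40,::-1],(400,400),interpolation=cv2.INTER_CUBIC)); print(u)
cv2.imwrite("pics/i.png",np.hstack(o))
E
```

```text
[ 0.60894181 -0.01266216  0.23542628]
[347 198]
[328 168]
```

View pics/i.png

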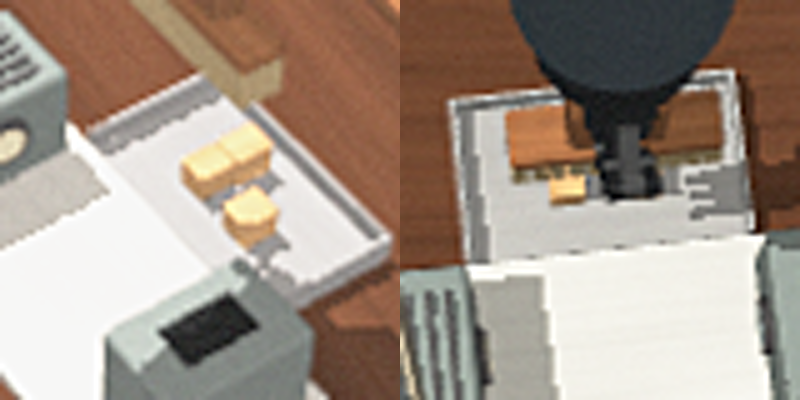

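The side crop shows all three offcuts flat in the tray, at (205,168), (245,148) and (250,215). Next I set the brush down on the bench, lamp side, clear of the gauge.

Emit:
{"method": "send_rows", "body": {"deltas": [0, 0, 0, -0.03, 0.01, 0, -1, 0, 0, 0, -0.04, 0.014, 0, -1, 0, 0, 0, -0.04, 0.014, 0, -1, 0, 0, 0, -0.04, 0.014, 0, -1, 0, 0, 0, -0.04, 0.014, 0, -1]}}

```text
clock: 11.8
tool_pos: [0.5228, 0.1707, 0.2334]
orientation: [0.0, 0.743, -0.67, -0.0]
force: [0.4, 1.3, -1.0]
gripper_width: 0.0219
grasp_force: 59.3
```

Emit:
{"method": "send_rows", "body": {"deltas": [0, 0, 0, -0.04, 0.014, 0, -1, 0, 0, 0, -0.04, 0.014, 0, -1, 0, 0, 0, -0.035, 0.014, 0, -1, 0, 0, 0, 0, 0, 0, -1, 0, 0, 0, 0, 0, 0.03, -1]}}

```text
clock: 12.3
tool_pos: [0.4718, 0.2817, 0.2071]
orientation: [-0.004, 0.744, -0.668, 0.001]
force: [0.7, 0.5, -2.2]
gripper_width: 0.0213
grasp_force: 59.5
```

Emit:
{"method": "send_rows", "body": {"deltas": [0, 0, 0, 0, 0, 0.035, -1, 0, 0, 0, 0, 0, 0.035, -1, 0, 0, 0, 0, 0, 0.03, -1, 0, 0, 0, 0, 0, 0.02, -1, 0, 0, 0, 0, 0, 0.005, -1]}}

```text
clock: 12.8
tool_pos: [0.4689, 0.2778, 0.0759]
orientation: [0.003, 0.743, -0.67, -0.0]
force: [-0.2, 0.4, -2.0]
gripper_width: 0.0214
grasp_force: 59.2
```

Emit:
{"method": "send_rows", "body": {"deltas": [0, 0, 0, 0, 0, 0.001, -1, 0, 0, 0, 0, 0, 0.001, -1, 0, 0, 0, 0, 0, 0.001, -1, 0, 0, 0, 0, 0, 0, -1, 0, 0, 0, 0, 0, 0, -1]}}

```text
clock: 13.3
tool_pos: [0.4708, 0.2798, 0.0764]
orientation: [-0.001, 0.743, -0.67, 0.0]
force: [-0.4, -0.1, -1.2]
gripper_width: 0.0214
grasp_force: 59.2
```

Emit:
{"method": "send_rows", "body": {"deltas": [0, 0, 0, 0, 0, 0.002, -1, 0, 0, 0, 0, 0, 0.002, -1, 0, 0, 0, 0, 0, 0.0005, -1, 0, 0, 0, 0, 0, 0, -1, 0, 0, 0, 0, 0, 0, -1]}}

```text
clock: 13.8
tool_pos: [0.4706, 0.2796, 0.0712]
orientation: [0.0, 0.743, -0.67, -0.0]
force: [0.9, -0.2, -1.5]
gripper_width: 0.0215
grasp_force: 59.5
```

Emit:
{"method": "send_rows", "body": {"deltas": [0, 0, 0, 0, 0, 0.001, -1, 0, 0, 0, 0, 0, 0, -1, 0, 0, 0, 0, 0, 0, 0.4, 0, 0, 0, 0, 0, 0, 0.8, 0, 0, 0, 0, 0, 0, 1]}}

```text
clock: 14.3
tool_pos: [0.4707, 0.2797, 0.0703]
orientation: [-0.0, 0.743, -0.67, 0.0]
force: [-0.1, 0.2, -0.5]
gripper_width: 0.0644
grasp_force: 0.0
```

Emit:
{"method": "send_rows", "body": {"deltas": [0, 0, 0, 0, 0, 0, 1, 0, 0, 0, 0, 0, 0, 1, 0, 0, 0, 0, 0, -0.02, 1, 0, 0, 0, 0, 0, -0.04, 1, 0, 0, 0, 0, 0, -0.04, 1]}}

```text
clock: 14.8
tool_pos: [0.4702, 0.2791, 0.171]
orientation: [0.001, 0.743, -0.67, 0.0]
force: [0.7, 1.6, 0.1]
gripper_width: 0.0854
grasp_force: 0.0
```

```bash
python3 - <<'E'
from h import *
S=[r.snapshot("top"),r.snapshot("side")]
for n,s in zip("ts",S): cv2.imwrite(f"pics/raw_{n}.png",s["img"][:,:,::-1])
def go(k,boxes,p0):
    R=[r.regions_of(k,s) for s in S]
    for idx in([0,1],[0],[1]):
        if all(R[i] for i in idx): print(k,idx,fit([S[i] for i in idx],[R[i][0]["region"] for i in idx],boxes,p0))
go("brush_grip",BRUSH,[.4707,.2797,.1])
go("cell_mid",CELL,[.42,-.359,.09])
GA=[box(-.08,.065,-.155,.155,0,.012),box(-.05,.05,.085,.155,.012,.088),box(-.05,.05,-.155,-.085,.012,.088),box(.065,.165,-.085,.085,0,.02)]
go("gauge",GA,[.527,-.02,.104])
t=cv2.resize(S[0]["img"][120:270,150:350,::-1],(400,300),interpolation=cv2.INTER_CUBIC)
s=cv2.resize(S[1]["img"][80:305,220:520,::-1],(400,300),interpolation=cv2.INTER_CUBIC)
cv2.imwrite("pics/j.png",np.hstack([t,s]))
E
```

```text
brush_grip [0, 1] (array([0.4703, 0.2757, 0.0557]), np.float64(0.372))
brush_grip [0] (array([0.4708, 0.2633, 0.0393]), np.float64(0.256))
brush_grip [1] (array([0.4705, 0.2784, 0.022 ]), np.float64(0.098))
cell_mid [0, 1] (array([ 0.4192, -0.36  ,  0.0791]), np.float64(0.247))
cell_mid [0] (array([ 0.4188, -0.3622,  0.0474]), np.float64(0.066))
cell_mid [1] (array([ 0.4208, -0.3574,  0.0752]), np.float64(0.081))
gauge [0, 1] (array([ 0.5303, -0.0253,  0.1045]), np.float64(0.146))
gauge [0] (array([ 0.5297, -0.026 ,  0.1036]), np.float64(0.062))
gauge [1] (array([ 0.5306, -0.021 ,  0.1053]), np.float64(0.072))
```

View pics/j.png

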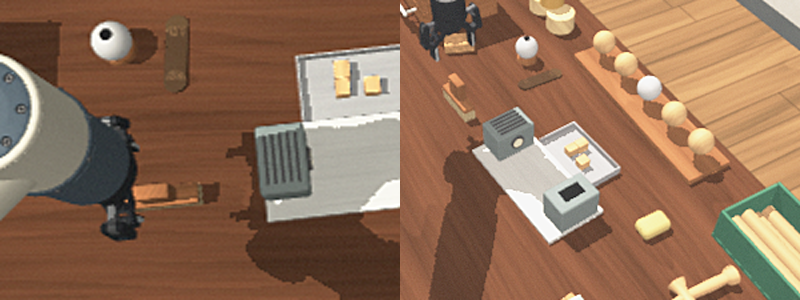

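The brush stands upright and clear of the gauge, and its fitted x of 0.4705 matches the tool's 0.4707. The offcuts are still in the tray. I'm now going to the cell.

Emit:
{"method": "send_rows", "body": {"deltas": [0, 0, 0, 0, 0, -0.03, 1, 0, 0, 0, 0.01, 0.004, -0.03, 1, 0, 0, 0, 0.04, 0.007, -0.01, 1, 0, 0, 0, 0.04, 0.007, 0, 1, 0, 0, 0, 0.04, 0.007, 0, 1]}}

```text
clock: 15.7
tool_pos: [0.4587, 0.1464, 0.2398]
orientation: [0.0, 0.743, -0.669, -0.0]
force: [1.7, -0.1, 0.6]
gripper_width: 0.0852
grasp_force: 0.0
```

Emit:
{"method": "send_rows", "body": {"deltas": [0, 0, 0, 0.04, 0.007, 0, 1, 0, 0, 0, 0.04, 0.007, 0, 1, 0, 0, 0, 0.04, 0.007, 0, 1, 0, 0, 0, 0.04, 0.007, 0, 1, 0, 0, 0, 0.04, 0.007, 0, 1]}}

```text
clock: 16.2
tool_pos: [0.4443, -0.0564, 0.2396]
orientation: [0.001, 0.743, -0.669, -0.0]
force: [1.2, -0.0, 0.4]
gripper_width: 0.0856
grasp_force: 0.0
```

Emit:
{"method": "send_rows", "body": {"deltas": [0, 0, 0, 0.04, 0.007, 0, 1, 0, 0, 0, 0.04, 0.007, 0, 1, 0, 0, 0, 0.04, 0.007, 0, 1, 0, 0, 0, 0.04, 0.007, 0, 1, 0, 0, 0, 0.04, 0.007, 0, 1]}}

```text
clock: 16.7
tool_pos: [0.4302, -0.259, 0.2394]
orientation: [0.0, 0.743, -0.67, -0.001]
force: [2.0, 0.5, 0.5]
gripper_width: 0.0853
grasp_force: 0.0
```

Emit:
{"method": "send_rows", "body": {"deltas": [0, 0, 0, 0.04, 0.007, 0, 1, 0, 0, 0, 0.04, 0.007, 0, 1, 0, 0, 0, 0.02, 0.007, 0, 1, 0, 0, 8.3, 0, 0, 0, 1, 0, 0, 8.3, 0, 0, 0, 1]}}

```text
clock: 17.2
tool_pos: [0.4197, -0.3597, 0.2388]
orientation: [-0.001, -0.635, 0.772, 0.001]
force: [-0.1, 0.9, 0.9]
gripper_width: 0.0853
grasp_force: 0.0
```

Emit:
{"method": "send_rows", "body": {"deltas": [0, 0, 8.3, 0, 0, 0, 1, 0, 0, 8.3, 0, 0, 0, 1, 0, 0, 8.3, 0, 0, 0, 1, 0, 0, 8.3, 0, 0, 0, 1, 0, 0, 8.3, 0, 0, 0, 1]}}

```text
clock: 17.7
tool_pos: [0.42, -0.3589, 0.2391]
orientation: [-0.001, -0.321, 0.947, 0.001]
force: [-0.1, 0.5, -0.2]
gripper_width: 0.0855
grasp_force: 0.0
```

Emit:
{"method": "send_rows", "body": {"deltas": [0, 0, 8.3, 0, 0, 0, 1, 0, 0, 8.3, 0, 0, 0, 1, 0, 0, 8.3, 0, 0, 0, 1, 0, 0, 8.3, 0, 0, 0, 1, 0, 0, 0, 0, 0, 0.02, 1]}}

```text
clock: 18.2
tool_pos: [0.4212, -0.3599, 0.2216]
orientation: [0.001, -0.038, 0.999, -0.001]
force: [0.6, 0.0, -0.3]
gripper_width: 0.0857
grasp_force: 0.0
```

Emit:
{"method": "send_rows", "body": {"deltas": [0, 0, 0, 0, 0, 0.03, 1, 0, 0, 0, 0, 0, 0.035, 1, 0, 0, 0, 0, 0, 0.035, 1, 0, 0, 0, 0, 0, 0.03, 1, 0, 0, 0, 0, 0, 0.02, 1]}}

```text
clock: 18.7
tool_pos: [0.4187, -0.3581, 0.0669]
orientation: [-0.002, -0.04, 0.999, 0.001]
force: [-0.8, -0.5, 0.4]
gripper_width: 0.0853
grasp_force: 0.0
```

Emit:
{"method": "send_rows", "body": {"deltas": [0, 0, 0, 0, 0, 0.015, 1, 0, 0, 0, 0, 0, 0.01, 1, 0, 0, 0, 0, 0, 0, 1, 0, 0, 0, 0, 0, 0, 0.2, 0, 0, 0, 0, 0, 0, -0.2]}}

```text
clock: 19.2
tool_pos: [0.4209, -0.3594, 0.0462]
orientation: [0.001, -0.041, 0.999, -0.0]
force: [-0.2, -0.8, 0.8]
gripper_width: 0.0591
grasp_force: 0.0
```

Emit:
{"method": "send_rows", "body": {"deltas": [0, 0, 0, 0, 0, 0, -0.5, 0, 0, 0, 0, 0, 0, -1, 0, 0, 0, 0, 0, 0, -1, 0, 0, 0, 0, 0, 0, -1, 0, 0, 0, 0, 0, 0, -1]}}

```text
clock: 19.7
tool_pos: [0.4208, -0.3593, 0.046]
orientation: [0.001, -0.041, 0.999, -0.0]
force: [0.0, 1.2, 6.1]
gripper_width: 0.0274
grasp_force: 59.6
```

Emit:
{"method": "send_rows", "body": {"deltas": [0, 0, 0, 0, 0, -0.02, -1, 0, 0, 0, 0, 0, -0.04, -1, 0, 0, 0, 0, 0, -0.045, -1, 0, 0, 0, 0, 0, -0.045, -1, 0, 0, 0, 0, 0, -0.03, -1]}}

```text
clock: 20.2
tool_pos: [0.4205, -0.3593, 0.2282]
orientation: [0.001, -0.04, 0.999, -0.001]
force: [0.3, -0.6, -1.4]
gripper_width: 0.027
grasp_force: 59.2
```

Emit:
{"method": "send_rows", "body": {"deltas": [0, 0, -8.3, 0, 0, 0, -1, 0, 0, -8.3, 0, 0, 0, -1, 0, 0, -8.3, 0, 0, 0, -1, 0, 0, -8.3, 0, 0, 0, -1, 0, 0, -8.3, 0, 0, 0, -1]}}

```text
clock: 20.7
tool_pos: [0.4199, -0.3586, 0.2243]
orientation: [-0.0, -0.394, 0.919, 0.001]
force: [0.9, 0.4, -1.5]
gripper_width: 0.0269
grasp_force: 59.3
```

Emit:
{"method": "send_rows", "body": {"deltas": [0, 0, -8.3, 0, 0, 0, -1, 0, 0, -8.3, 0, 0, 0, -1, 0, 0, -8.3, 0, 0, 0, -1, 0, 0, -8.3, 0, 0, 0, -1, 0, 0, -8.3, 0, 0, 0, -1]}}

```text
clock: 21.2
tool_pos: [0.4199, -0.3586, 0.2242]
orientation: [-0.0, -0.694, 0.72, 0.001]
force: [-0.2, 0.4, -2.2]
gripper_width: 0.0275
grasp_force: 59.3
```

Emit:
{"method": "send_rows", "body": {"deltas": [0, 0, -8.4, 0, 0, 0, -1, 0, 0, 0, -0.02, -0.01, 0, -1, 0, 0, 0, -0.035, -0.016, 0, -1, 0, 0, 0, -0.04, -0.018, 0, -1, 0, 0, 0, -0.04, -0.018, 0, -1]}}

```text
clock: 21.7
tool_pos: [0.4675, -0.2167, 0.2243]
orientation: [0.0, 0.743, -0.669, -0.001]
force: [0.5, 0.5, -1.0]
gripper_width: 0.0273
grasp_force: 59.2
```

Emit:
{"method": "send_rows", "body": {"deltas": [0, 0, 0, -0.04, -0.018, 0, -1, 0, 0, 0, -0.04, -0.018, 0, -1, 0, 0, 0, -0.04, -0.018, 0, -1, 0, 0, 0, -0.04, -0.018, 0, -1, 0, 0, 0, -0.028, -0.01, 0, -1]}}

```text
clock: 22.2
tool_pos: [0.5296, -0.02, 0.2242]
orientation: [0.0, 0.744, -0.668, -0.001]
force: [-0.1, -0.0, -1.7]
gripper_width: 0.0271
grasp_force: 59.3
```

Emit:
{"method": "send_rows", "body": {"deltas": [0, 0, 0, 0, 0, 0.02, -1, 0, 0, 0, 0, 0, 0.01, -1, 0, 0, 0, 0, 0, 0, -1, 0, 0, 0, 0, 0, 0, -1, 0, 0, 0, 0, 0, 0, -1]}}

```text
clock: 22.7
tool_pos: [0.5299, -0.0233, 0.1961]
orientation: [-0.0, 0.743, -0.669, 0.001]
force: [0.4, 0.8, -0.4]
gripper_width: 0.027
grasp_force: 59.4
```

```bash
python3 - <<'E'
from h import *
q=r.sense(); p=q["tool_pos"]; print(p,q["orientation"],q["gripper_width"],q["grasp_force"],q["clock"])
S=[r.snapshot("side")]
R=r.regions_of("cell_mid",S[0]); print(R[0]["score"],R[0]["region"].sum(),np.array(R[0]["location"])*[640,400])
# side fit with box bottom at expected height
b=p[2]-.01
m=R[0]["region"]; print(np.argwhere(m).min(0),np.argwhere(m).max(0))
v=np.argwhere(sil(S[0],[box(-.02,.02,-.014,.014,b-.03,b+.03)],[p[0],p[1],1.675])[::4,::4]); print(v.min(0),v.max(0),len(v))
for k in("cell_mid","beam"): print(k,[(round(d["score"],2),np.array(d["location"])*[640,400]) for d in r.landmark_of(k,S[0])[:1]])
print(proj(S[0],[p[0],p[1],b]),proj(S[0],[.530,-.023,.055]))
g=r.regions_of("gauge",S[0])[0]["region"]
E
```

```text
[ 0.52989886 -0.02334811  0.19610216] [-4.02855582e-04  7.43011309e-01 -6.69278553e-01  5.00440258e-04] 0.026969389720136627 59.37838017940521 22.7
0.61 89 [350.976 187.6  ]
[182 350] [193 360]
[159 316] [186 332] 368
cell_mid [(0.58, array([323.2, 173.6]))]
beam [(0.95, array([324.096, 202.2  ]))]
[324.24343797 172.9668958 ] [323.56808338 203.67459371]Traceback (most recent call last):
  File "<stdin>", line 11, in <module>
IndexError: list index out of range
```

The cell's landmark is at (323.2,173.6) against an expected (324.2,173.0), and the beam's is at (324.1,202.2) against (323.6,203.7). Both agree, so I'm lowering into the light path.

Emit:
{"method": "send_rows", "body": {"deltas": [0, 0, 0, 0, 0, 0.02, -1, 0, 0, 0, 0, 0, 0.03, -1, 0, 0, 0, 0, 0, 0.03, -1, 0, 0, 0, 0, 0, 0.025, -1, 0, 0, 0, 0, 0, 0.015, -1]}}

```text
clock: 23.45
tool_pos: [0.5285, -0.0229, 0.0733]
orientation: [0.001, 0.743, -0.669, -0.001]
force: [0.4, -0.2, -2.1]
gripper_width: 0.0275
grasp_force: 59.4
```

Emit:
{"method": "send_rows", "body": {"deltas": [0, 0, 0, 0, 0, 0.008, -1, 0, 0, 0, 0, 0, 0.003, -1, 0, 0, 0, 0, 0, 0, -1, 0, 0, 0, 0, 0, 0, -1, 0, 0, 0, 0, 0, 0, -1]}}

```text
clock: 23.95
tool_pos: [0.5302, -0.0226, 0.0652]
orientation: [-0.001, 0.743, -0.669, 0.001]
force: [0.1, -0.6, -1.1]
gripper_width: 0.0273
grasp_force: 59.4
```

```bash
python3 - <<'E'
from h import *
q=r.sense(); p=q["tool_pos"]; print(p,q["orientation"],q["force"],q["gripper_width"],q["grasp_force"],q["clock"])
S=r.snapshot("side"); T=r.snapshot("top")
b=p[2]-.01
for k in("cell_mid","beam","gauge"):
    d=r.landmark_of(k,S)
    if d: print(k,round(d[0]["score"],2),np.array(d[0]["location"])*[640,400])
print(proj(S,[p[0],p[1],b]),proj(S,[.530,-.023,.055]))
R=r.regions_of("cell_mid",S)
for x in R[:2]:
    a=np.argwhere(x["region"]); print(x["score"],len(a),a.min(0),a.max(0))
v=np.argwhere(sil(S,[box(-.02,.02,-.014,.014,b-.03,b+.03)],[p[0],p[1],1.675])[::4,::4]); print(v.min(0),v.max(0),len(v))
G=[box(-.08,.065,-.155,.155,0,.012),box(-.05,.05,.085,.155,.012,.088),box(-.05,.05,-.155,-.085,.012,.088),box(.065,.165,-.085,.085,0,.02)]
B=r.regions_of("brush_grip",S)
if B: print("brush",fit([S],[B[0]["region"]],BRUSH,[.47,.28,.1]))
for n in(1,2,3):
  for s in(S,):
    for d in r.landmark_of(f"offcut{n}_mid",s)[:3]:
      w=atz(s,d["location"],.015); e=w[:2]-[.53,-.023]; print("off",n,round(d["score"],2),(.9946*e[0]+.1035*e[1]).round(3),(-.1035*e[0]+.9946*e[1]).round(3))
E
```

```text
[ 0.53020861 -0.02259084  0.06520525] [-6.88237574e-04  7.43394908e-01 -6.68852159e-01  5.70901800e-04] [ 0.14550393 -0.55400809 -1.06036532] 0.027318951293675786 59.416794776916504 23.95
cell_mid 0.75 [324.8 201.4]
beam 0.61 [321.6 203. ]
gauge 0.83 [320.704 213.92 ]
[323.56312102 203.51066409] [323.56808338 203.67459371]
0.78 202 [192 318] [215 331]
[191 316] [216 331] 311
brush (array([0.4718, 0.2791, 0.0815]), np.float64(0.066))
off 1 0.44 0.112 -0.01
off 2 0.54 0.137 0.026
off 2 0.29 -0.017 0.003
off 3 0.42 0.118 0.025
off 3 0.2 -0.011 0.003
off 3 0.17 0.079 0.508
```

```bash
python3 -c "
from cell import r
print(r.job_done())"
```

```text
the job is handed in; nothing more can be done
None
```

Job handed in at about 24 s, with no verdict returned: all three offcuts are in the tray, the brush stands released and clear of the gauge, and the cell is held upright by its frosted faces at the middle of the light path, within a few millimetres by the camera fits.

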